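Ink the hand stamps for the aquarium craft table

ROBOT

A 7-joint arm with a two-finger parallel gripper is mounted at the origin on the work surface. World frame = base frame: x ahead of the robot, y to its left, z up, the work surface at z = 0. Lengths are in m, angles in degrees, forces in N, time in s.
With the tool pointing down it reaches from about 0.4 to 0.85 m from the base axis. Payload 4.5 kg.
Tool frame: the origin (TCP) lies on the front face of the gripper's body, between the roots of the fingers; the fingertips stand 64 mm ahead of it and the grasp point (between the pads) lies 45 mm ahead of it; z points along the fingers, y is the line along which they close (so a half turn about z gives the same grasp; the last joint's range is limited). The gripper opens to 88 mm and grips with 3 to 60 N. Pads are 18 mm wide; open, the fingers measure 123 mm over their backs; the gripper's body (75 mm by 187 mm) begins 45 mm behind the grasp point.
Start: joints at [-63.839, 39.483, -11.15, 89.685, 9.013, 51.709, -12.324], TCP at [0.256, 0.57, 0.303] pointing down, gripper open.
Joint ranges: [-172.22, 172.22], [-26.19, 119.32], [-84.43, 86.54], [7.71, 146.69], [-57.33, 237.33], [2.42, 119.75], [-152.13, 152.13]. Speed limits (degrees/s): [147.25, 147.25, 180, 180, 180, 180, 180].

INTERFACE

Orientations are given as [roll, pitch, yaw] about the fixed x, y, z axes, in that order (R = Rz(yaw) Ry(pitch) Rx(roll)).
In Python, from bench import manip gives the robot as it stands.
- The arm moves only by the tool jog_arm, never from a script. Its argument "commands" is a list of rows, each a list of 3 entries, a list of its own where there are three numbers: the finger opening in mm, from 0 to 88.1, then the shift along the tool's x, y, z in mm, then the turn, a rotation vector about the tool's x, y, z in rad. In form: [[gripper, [x, y, z], [ax, ay, az]], ...]. A call has 1 to 12 rows; each row is the pose to reach, as a shift and turn from the pose commanded when the call began, along the tool's axes at that moment; what a row does not reach only later rows make up. A row lasts 1/12 s, in which the tool goes at most 41.7 mm and 7.16 degrees, less where a joint would pass 70% of its speed; a pose out of reach is approached as far as the arm can. A call with a gripper value outside its range is refused whole. The fingers move at their own pace and stop on an object; "squeeze" is the grip in N (left out, the last holds). Time passes only in rows, so rows that repeat a pose let the fingers close. It gives the time, the measured TCP pose, the force, the opening and the grip force at its end, in the units of the state.
- manip.observe(): the state, without advancing time (a new reading comes with each control period).
- manip.camera(name): name is "scene" or "top" or "wrist"; returns the picture (420x560x3 uint8, red, green, blue); there is no depth.
- manip.camera_info(name): a dict with "vfov" (degrees; the focal length in pixels is half the picture's height over the tangent of half this angle, whatever the lens; pixels are square), "cx", "cy" (the principal point, pixels), "dist" ([k1, k2, p1, p2, k3] as OpenCV has them; the pictures are not rectified), "cam_to_world" (4x4, takes a point from camera to world coordinates). Camera axes: x right, y up, looking along -z (the intrinsics and any distortion apply to the point x, -y, -z); pixel columns grow to the right and rows downward; lengths in m; the calibration is good to about 2 mm. A picture is of the moment at which its call begins: read the wrist's pose just before it. camera_info takes no time and is no camera call; for the wrist camera it gives the pose at the moment of the call.
- manip.sign_off(): hands the job in; it is judged then, once.
The state is a dict: "t": time; "qpos": joint angles; "qvel": joint speeds; "tau": joint torques, N m; "eef_pos": TCP position; "orientation": TCP orientation; "wrist_force": force on the tool from outside, world axes, zero at the start; "moment": the same for the moment, N m; "gripper_width": finger opening in m; "grasp_force": force on a finger pad.
Only numpy, scipy, OpenCV 4.12 (cv2) and the standard library are available. Lean on these libraries where they do the work, as an engineer would, in place of code of your own. Each camera call takes 0.05 s, during which the arm holds its last target. There are 200 camera calls.

TASK

Open the ink pad case, then take the stamps that hang on the hook stand and ink each one by pressing it squarely onto the middle of the ink pad until the pad is fully down and holding it there for a full second: the round stamp first, then the square, then the oblong (one may be missing). Stand every stamp upright, face down, flat on the floor of the blue-lined shoebox lid, and finally shut the ink case's lid completely. Leave the glue stick and the paint jar where they are.

Things in the scene. Friction and masses are not known exactly. Their poses are not given: they have to be found in the camera images.
- rack: low plywood hook stand, fixed: base board 12 mm thick, 130 x 300 mm, hooks fixed to a cross rail with front face at x = +60 mm, top at z = 104 mm. Origin under the base board; front is -x. Stamp faces hang at z = 25 mm, at about x = -20 mm.
- hook1 (a point): middle one of the stand's three hooks (the others 100 mm to its left and right along the stand's y): top of the 8 mm steel arm, 95 mm above the table, where a stamp's bar rests. The arm points along the stand's -x and ends 22 mm farther out in a tip turned up 16 mm. Lift a stamp 18 to 28 mm, then draw it out along -x by 50 mm or more.
- round_stamp: hand stamp with round wooden head, 74 mm across, 30 mm high, 0.2 kg. Bridge handle on it: two uprights (20 mm along x, 8 mm thick, 46 mm over their outsides along y), z = 30 to 80 mm, joined by a 10 mm bar along y at z = 75 mm; window under the bar 30 wide, 40 mm high. Origin: centre of the printing face (underside), z up. Hangs by its bar, its y along the stand's y. May be absent.
- square_stamp: hand stamp with square wooden head, 54 x 54 mm, 30 mm high, 0.17 kg. Bridge handle on it: two uprights (20 mm along x, 8 mm thick, 46 mm over their outsides along y), z = 30 to 80 mm, joined by a 10 mm bar along y at z = 75 mm; window under the bar 30 wide, 40 mm high. Origin: centre of the printing face (underside), z up. Hangs by its bar, its y along the stand's y. May be absent.
- oblong_stamp: hand stamp with oblong wooden head, 36 mm (x) x 70 mm (y), 30 mm high, 0.15 kg. Bridge handle on it: two uprights (20 mm along x, 8 mm thick, 46 mm over their outsides along y), z = 30 to 80 mm, joined by a 10 mm bar along y at z = 75 mm; window under the bar 30 wide, 40 mm high. Origin: centre of the printing face (underside), z up. Hangs by its bar, its y along the stand's y. May be absent.
- inkcase: grey ink pad case, fixed: open box 140 x 140 mm, walls 6 mm thick, rim at z = 42 mm, with a sprung ink pad inside and a hinged lid on top. Origin: centre of its underside; front is -x, hinge on the +x side.
- pad (a joint): travel of the sprung ink pad, m: 0 up, 0.008 fully down, against its stop (takes about 10 N).
- pad_top (a point): centre of the top of the blue ink pad (104 x 104 mm of felt), 36 mm above the case's underside when up.
- lid (a joint): opening angle of the ink case's lid, rad: 0 closed, 1.9 fully open (leaning back beyond upright). Stiff hinge: it stays where it is left. The lid is a flat 140 x 140 x 8 mm plate.
- lid_handle (a point): grip point of the small black knob on the lid, near its front edge.
- lid_hinge (a point): middle of the lid's hinge line, which runs along the case's y on its far (+x) rim.
- tray: loose shoebox lid used as a tray: cardboard outside, blue inside, 170 mm (x) x 260 mm (y) outside, 40 mm high, walls and floor 5 mm thick, 0.45 kg. Origin: centre of its underside.
- glue_stick: bystander: glue stick standing upright, 29 mm across, 95 mm high. Origin: centre of its underside.
- paint_jar: bystander: closed paint jar, 66 mm across, 75 mm high. Origin: centre of its underside.

How it is judged:
By the outcome, as a careful person would: the job done as asked, in the order asked, and still so for the second after the job is handed in, with the robot touching nothing.
Of round_stamp, square_stamp, oblong_stamp only 2 to 3 are there at a start; the rules pass over those that are not, and their reading is None.
At some moment in a run one of tray may be knocked a few centimetres aside while the robot is not near it.
Once in a run the grip may slacken for a moment while it holds something.
It also fails if it takes over 210 s, if anything falls off the work surface, if the arm or the gripper's body presses on something with over 40 N, if the wrist force passes 120 N, or if a joint passes its speed limit or range.

## Working session

There is one attempt and no reset: what is moved stays moved. The work goes in short steps, Python scripts to look and compute and a tool call to move; the robot and the scene stay as the last step left them, time stands still between calls to the robot, and variables do not carry over. Pictures are saved under pics/ and viewed, at most 14 in all, crops included, and the job is handed in when it is done.

Besides the shell and the picture viewer there is one more tool, called as name([rows], argument=value, ...), one row to a line, values as JSON. jog_arm: Moves the arm, as the interface text tells. Its arguments: {"type":"object","properties":{"commands":{"type":"array","items":{"type":"array"}},"squeeze":{"type":"number"}},"required":["commands"]}

```bash
mkdir -p pics; ls
python3 - <<'E'
from bench import manip
import cv2,numpy as np
s=manip.observe();print({k:np.round(v,3).tolist() for k,v in s.items()})
for n in("scene","top"):
    im=manip.camera(n);cv2.imwrite(f"pics/{n}0.png",im[:,:,::-1])
    i=manip.camera_info(n);print(n,i["vfov"],i["cx"],i["cy"],i["dist"],np.round(i["cam_to_world"],3).tolist())
E
```

```text
pics
{'t': 0.0, 'qpos': [-63.838, 39.532, -11.145, 89.745, 9.014, 51.71, -12.323], 'qvel': [-0.06, -0.062, 0.0, 0.012, 0.048, 0.019, 0.048], 'tau': [0.0, -52.757, -1.267, -15.343, -0.053, 0.006, 0.0], 'eef_pos': [0.256, 0.569, 0.302], 'orientation': [-179.895, 0.008, 155.782], 'wrist_force': [0.467, -0.031, 0.3], 'moment': [-0.002, 0.037, -0.05], 'grasp_force': 0.0, 'gripper_width': 0.088}
scene 55.403647342070144 287.9601860173495 209.7672281568224 [-0.05889988  0.          0.          0.          0.        ] [[-0.377, -0.539, 0.753, 1.38], [0.926, -0.235, 0.296, 0.298], [0.017, 0.809, 0.587, 0.683], [0.0, 0.0, 0.0, 1.0]]
top 46.789346868474325 284.6418348809994 211.55403280152242 [0.04435012 0.         0.         0.         0.        ] [[-0.012, 0.981, -0.191, 0.427], [-1.0, -0.011, 0.005, 0.009], [0.003, 0.191, 0.981, 1.119], [0.0, 0.0, 0.0, 1.0]]
```

View pics/scene0.png

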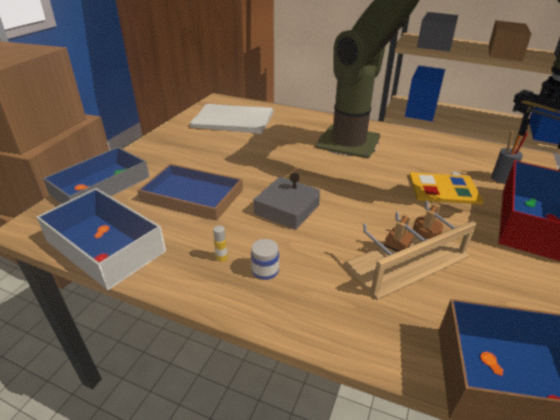

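View pics/top0.png

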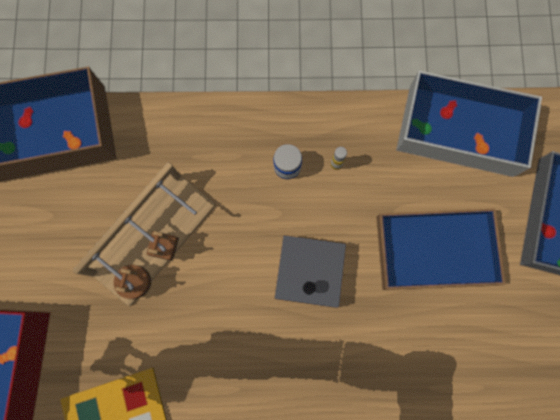

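```bash
cat > h.py <<'E'
from bench import manip
import cv2,numpy as np
from scipy.spatial.transform import Rotation as R
def K(i):
    f=210/np.tan(np.radians(i["vfov"])/2);return np.array([[f,0,i["cx"]],[0,f,i["cy"]],[0,0,1.]])
def plane(i,uv,z):
    p=cv2.undistortPoints(np.array(uv,float).reshape(-1,1,2),K(i),np.array(i["dist"])).reshape(-1,2)
    T=np.array(i["cam_to_world"]);d=np.c_[p[:,0],-p[:,1],-np.ones(len(p))]@T[:3,:3].T
    return T[:3,3]+d*((z-T[2,3])/d[:,2])[:,None]
def proj(i,P):
    T=np.array(i["cam_to_world"]);c=(np.atleast_2d(P)-T[:3,3])@T[:3,:3]
    c=c*[1,-1,-1];return cv2.projectPoints(c,np.zeros(3),np.zeros(3),K(i),np.array(i["dist"]))[0].reshape(-1,2)
def tri(i1,u1,i2,u2):
    o=[];d=[]
    for i,u in((i1,u1),(i2,u2)):
        T=np.array(i["cam_to_world"])[:3,3];q=plane(i,[u],0.)[0]-T;o.append(T);d.append(q/np.linalg.norm(q))
    A=np.c_[d[0],-d[1]];s=np.linalg.lstsq(A,o[1]-o[0],rcond=None)[0]
    a=o[0]+s[0]*d[0];b=o[1]+s[1]*d[1];return (a+b)/2,np.linalg.norm(a-b)
def shift(goal_pos,goal_R=None):
    "tool-frame shift mm and rotvec from measured pose"
    s=manip.observe();M=R.from_euler('xyz',s["orientation"],degrees=True)
    r=np.round(M.inv().apply(np.array(goal_pos)-s["eef_pos"])*1000,1)
    w=None if goal_R is None else np.round((M.inv()*goal_R).as_rotvec(),3)
    return r,w
def down(yaw): return R.from_euler('xyz',[180,0,yaw],degrees=True)
E
python3 - <<'E'
import cv2
a=cv2.imread('pics/top0.png')
cv2.imwrite('pics/c1.png',cv2.resize(a[150:320,60:230],None,fx=3.5,fy=3.5,interpolation=cv2.INTER_CUBIC))
b=cv2.imread('pics/scene0.png')
cv2.imwrite('pics/c2.png',cv2.resize(b[150:310,240:500],None,fx=3,fy=3,interpolation=cv2.INTER_CUBIC))
E
```

```text
(no output)
```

View pics/c1.png

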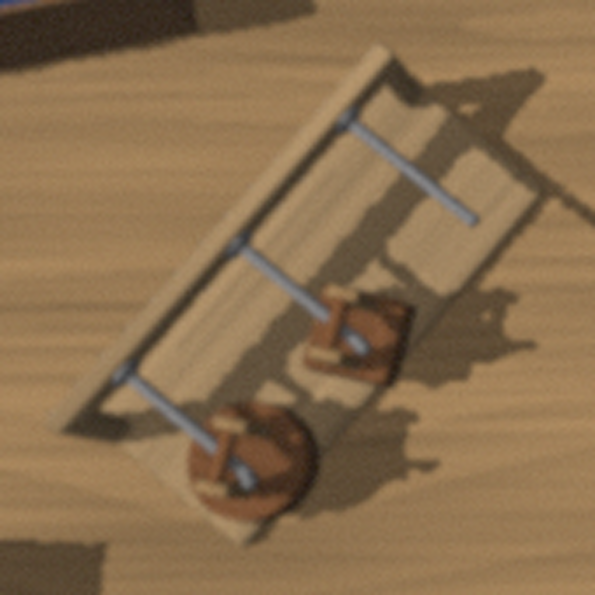

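View pics/c2.png

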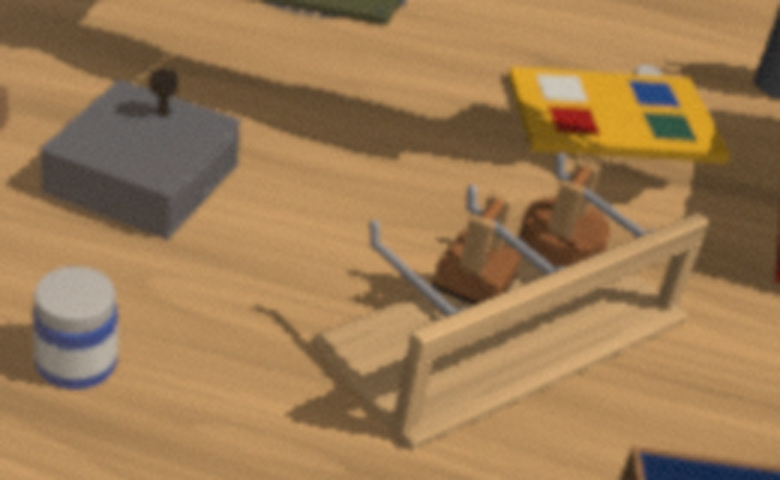

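Run:
```python
from h import *
i=manip.camera_info("top");j=manip.camera_info("scene")
f=lambda p:(np.array(p)/3.5+[60,150])-0.36
print("hook bases z.092",plane(i,f([(345,120),(237,243),(123,374)]),.092).round(3).tolist())
print("tips z.111",plane(i,f([(475,220),(362,345),(248,483)]),.111).round(3).tolist())
print("rail top",plane(i,f([(383,45),(403,62),(52,415),(75,430)]),.104).round(3).tolist())
print("board front corners z.012",plane(i,f([(545,190),(246,542)]),.012).round(3).tolist())
im=cv2.imread("pics/top0.png");hsv=cv2.cvtColor(im,cv2.COLOR_BGR2HSV)
# case: grey lid
m=((hsv[...,1]<70)&(hsv[...,2]<125)).astype(np.uint8);m[:, :270]=0;m[:,355:]=0;m[:225]=0;m[312:]=0
m=cv2.morphologyEx(m,cv2.MORPH_CLOSE,np.ones((5,5)))
c=max(cv2.findContours(m,0,2)[0],key=cv2.contourArea);b=cv2.boxPoints(cv2.minAreaRect(c))
print("lid px",b.round(1).tolist());P=plane(i,b,.05);print(P.round(3).tolist(),np.linalg.norm(np.diff(P,axis=0),axis=1),P.mean(0))
m=cv2.inRange(hsv,(105,120,30),(125,255,200));m[:, :375]=0;m[:,510:]=0;m[:205]=0;m[295:]=0
c=max(cv2.findContours(m,0,2)[0],key=cv2.contourArea);b=cv2.boxPoints(cv2.minAreaRect(c))
print("tray px",b.round(1).tolist());P=plane(i,b,.04);print(P.round(3).tolist(),np.linalg.norm(np.diff(P,axis=0),axis=1),P.mean(0))
g=lambda p:(np.array(p)/3+[240,150])-.33
print("knob",tri(i,(310,287.5),j,g((163,82))))
print("tips",[tri(i,f(a),j,g(b)) for a,b in(((475,220),(374,225)),((362,345),(472,189)),((248,483),(560,158)))])
```

```text
hook bases z.092 [[0.692, 0.277, 0.092], [0.615, 0.34, 0.092], [0.536, 0.404, 0.092]]
tips z.111 [[0.624, 0.192, 0.111], [0.549, 0.257, 0.111], [0.469, 0.32, 0.111]]
rail top [[0.736, 0.253, 0.104], [0.725, 0.24, 0.104], [0.511, 0.439, 0.104], [0.502, 0.425, 0.104]]
board front corners z.012 [[0.663, 0.164, 0.012], [0.436, 0.35, 0.012]]
lid px [[274.1000061035156, 298.6000061035156], [283.1000061035156, 234.39999389648438], [347.5, 243.39999389648438], [338.5, 307.6000061035156]]
[[0.444, 0.028, 0.05], [0.584, 0.007, 0.05], [0.562, -0.135, 0.05], [0.423, -0.11, 0.05]] [0.14160724 0.1441151  0.14109737] [ 0.50339457 -0.05241774  0.05      ]
tray px [[383.6000061035156, 216.39999389648438], [497.29998779296875, 211.60000610351562], [500.29998779296875, 281.0], [386.6000061035156, 285.8999938964844]]
[[0.624, -0.22, 0.04], [0.632, -0.475, 0.04], [0.478, -0.466, 0.04], [0.469, -0.219, 0.04]] [0.25507772 0.1548814  0.24796883] [ 0.5507112  -0.34509279  0.04      ]
knob (array([ 0.46476125, -0.04637054,  0.08956465]), np.float64(0.0028753213884591235))
tips [(array([0.6244126 , 0.19408307, 0.10666321]), np.float64(0.0022544557344313003)), (array([0.5489949 , 0.25813951, 0.10954042]), np.float64(0.0012022910455256994)), (array([0.46917829, 0.32117103, 0.10706282]), np.float64(0.0002127355079889643))]
```

Run:
```python
from h import *
i=manip.camera_info("top")
im=cv2.imread("pics/top0.png");hsv=cv2.cvtColor(im,cv2.COLOR_BGR2HSV)
m=((hsv[...,1]<70)&(hsv[...,2]<125)).astype(np.uint8);m[:, :270]=0;m[:,355:]=0;m[:225]=0;m[312:]=0
m=cv2.morphologyEx(m,cv2.MORPH_OPEN,np.ones((9,9)))
c=max(cv2.findContours(m,0,2)[0],key=cv2.contourArea)
a=cv2.approxPolyDP(cv2.convexHull(c),5,True).reshape(-1,2);P=plane(i,a,.05)
print(a.tolist(),P.round(3).tolist(),P.mean(0))
print(shift([.44,-.05,.30],down(-6)))
```

```text
[[283, 237], [344, 244], [338, 306], [276, 298]] [[0.578, 0.008, 0.05], [0.561, -0.127, 0.05], [0.427, -0.109, 0.05], [0.445, 0.024, 0.05]] [ 0.50271161 -0.05122236  0.05      ]
(array([-421.7, -489.6,    2.9]), array([-0.000e+00,  2.000e-03,  2.824e+00]))
```

jog_arm([
  [88,[-420,-490,3],[0,0,2.8]],
  [88,[-420,-490,3],[0,0,2.8]],
  [88,[-420,-490,3],[0,0,2.8]],
  [88,[-420,-490,3],[0,0,2.8]],
  [88,[-420,-490,3],[0,0,2.8]],
  [88,[-420,-490,3],[0,0,2.8]],
  [88,[-420,-490,3],[0,0,2.8]],
  [88,[-420,-490,3],[0,0,2.8]],
  [88,[-420,-490,3],[0,0,2.8]],
  [88,[-420,-490,3],[0,0,2.8]],
  [88,[-420,-490,3],[0,0,2.8]],
  [88,[-420,-490,3],[0,0,2.8]],
])

```text
t: 1.1
eef_pos: [0.3974, 0.0884, 0.3004]
orientation: [-180.0, -0.0, 69.5]
wrist_force: [0.9, 0.2, -0.6]
gripper_width: 0.0882
grasp_force: 0.0
```

Run:
```python
from h import *
print(manip.observe()["qpos"].__repr__());print(shift([.42,-.05,.30],down(-7)))
```

```text
array([-25.94532068,  24.63818761,  10.06433634, 125.93165353,
        -8.38528735,  30.03357533, -29.99838562])
(array([-121.7,   69.6,    0.4]), array([-0.   ,  0.   ,  1.335]))
```

jog_arm([
  [88,[-122,70,0],[0,0,1.335]],
  [88,[-122,70,0],[0,0,1.335]],
  [88,[-122,70,0],[0,0,1.335]],
  [88,[-122,70,0],[0,0,1.335]],
  [88,[-122,70,0],[0,0,1.335]],
  [88,[-122,70,0],[0,0,1.335]],
  [88,[-122,70,0],[0,0,1.335]],
  [88,[-122,70,0],[0,0,1.335]],
  [88,[-122,70,0],[0,0,1.335]],
  [88,[-122,70,0],[0,0,1.335]],
  [88,[-122,70,0],[0,0,1.335]],
  [88,[-122,70,0],[0,0,1.335]],
])

```text
t: 2.1
eef_pos: [0.421, -0.0482, 0.3001]
orientation: [180.0, 0.0, -6.8]
wrist_force: [0.1, 0.2, -0.1]
gripper_width: 0.0879
grasp_force: 0.0
```

Run:
```python
from h import *
print(np.round(manip.observe()["qpos"]));im=manip.camera("wrist");i=manip.camera_info("wrist");cv2.imwrite("pics/w1.png",im[:,:,::-1]);print(np.round(i["cam_to_world"],3).tolist(),i["vfov"])
print("knob expect",proj(i,[[.465,-.046,.09]]),"lid",proj(i,[[.578,.008,.05],[.561,-.127,.05],[.427,-.109,.05],[.445,.024,.05]]))
```

```text
[-21.  29.  32. 124. -27.  34. -66.]
[[-0.114, 0.948, 0.299, 0.498], [-0.993, -0.109, -0.034, -0.058], [0.0, -0.301, 0.954, 0.383], [0.0, 0.0, 0.0, 1.0]] 64.1668345671892
knob expect [[278.30922701 147.67878222]] lid [[204.14389237  23.04060019]
 [356.30733295  24.78119327]
 [346.01948134 173.68076465]
 [212.65276391 171.04490266]]
```

View pics/w1.png

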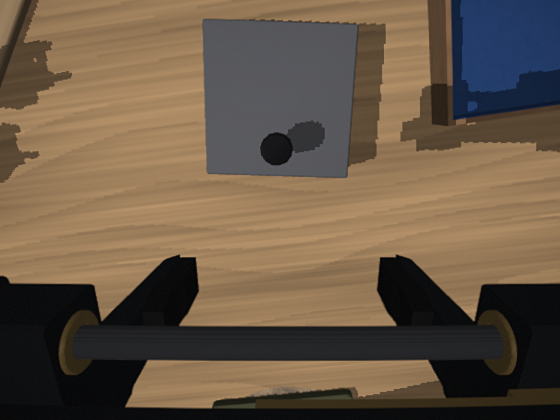

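Run:
```python
from h import *
i=manip.camera_info("wrist")
P=plane(i,[(203,19),(358,24),(347,177),(207,173)],.05);print(P.round(4).tolist(),P.mean(0),np.linalg.norm(P-np.roll(P,1,0),axis=1))
d=(P[0]+P[1]-P[2]-P[3]);print("yaw",np.degrees(np.arctan2(d[1],d[0])))
print(plane(i,[(276,149)],.08),plane(i,[(276,149)],.09),tri(i,(276,149),manip.camera_info("top"),(309.5,287.5)))
```

```text
[[0.5813, 0.0084, 0.05], [0.5615, -0.1285, 0.05], [0.4235, -0.1098, 0.05], [0.4437, 0.03, 0.05]] [ 0.50250291 -0.04996489  0.05      ] [0.13933307 0.13841161 0.13924986 0.14125442]
yaw -8.333234053377508
[[ 0.46294032 -0.04340407  0.08      ]] [[ 0.46410274 -0.04387398  0.09      ]] (array([ 0.46518639, -0.04522199,  0.1034163 ]), np.float64(0.0017215257854572045))
```

Run:
```python
from h import *
print(shift([.4637,-.0437,.127],down(-8)))
```

```text
(array([ 42.1,  -9.4, 173.1]), array([0.   , 0.001, 0.026]))
```

jog_arm([
  [70,[42,-9.4,80],[0,0,0.025]],
  [70,[42,-9.4,80],[0,0,0.025]],
  [70,[42,-9.4,110],[0,0,0.025]],
  [70,[42,-9.4,140],[0,0,0.025]],
  [70,[42,-9.4,160],[0,0,0.025]],
  [70,[42,-9.4,173],[0,0,0.025]],
  [70,[42,-9.4,173],[0,0,0.025]],
  [10,[42,-9.4,173],[0,0,0.025]],
  [10,[42,-9.4,173],[0,0,0.025]],
  [10,[42,-9.4,173],[0,0,0.025]],
  [10,[42,-9.4,173],[0,0,0.025]],
  [10,[42,-9.4,173],[0,0,0.025]],
], squeeze=25)

```text
t: 3.15
eef_pos: [0.4643, -0.0438, 0.1282]
orientation: [-180.0, -0.1, -8.0]
wrist_force: [-0.6, -0.5, 0.5]
gripper_width: 0.039
grasp_force: 0.0
```

jog_arm([
  [10,[0,0,0],[0,0,0]],
  [10,[0,0,0],[0,0,0]],
  [10,[0,0,0],[0,0,0]],
  [10,[0,0,0],[0,0,0]],
  [10,[0,0,0],[0,0,0]],
  [10,[0,0,0],[0,0,0]],
], squeeze=25)

```text
t: 3.65
eef_pos: [0.4639, -0.0436, 0.1274]
orientation: [-180.0, 0.0, -8.1]
wrist_force: [1.1, 1.2, 1.0]
gripper_width: 0.0254
grasp_force: 24.6
```

Run:
```python
from h import *
r0=np.array([-.109,.038])
for t in np.radians([5,10,15,20,25,30,35,40,45,50,55,60,65,70,75,80,85,90,95,100,105,107]):
    c,s=np.cos(-t),np.sin(-t);p=np.array([c*r0[0]-s*r0[1],s*r0[0]+c*r0[1]])-r0
    print(round(np.degrees(t)),(p*[1000,-1000]).round(1))
```

```text
5 [ 3.7 -9.4]
10 [  8.3 -18.4]
15 [ 13.5 -26.9]
20 [ 19.6 -35. ]
25 [ 26.3 -42.5]
30 [ 33.6 -49.4]
35 [ 41.5 -55.6]
40 [ 49.9 -61.2]
45 [ 58.8 -65.9]
50 [ 68.  -69.9]
55 [ 77.6 -73.1]
60 [ 87.4 -75.4]
65 [ 97.4 -76.8]
70 [107.4 -77.4]
75 [117.5 -77.1]
80 [127.5 -75.9]
85 [137.4 -73.9]
90 [147. -71.]
95 [156.4 -67.3]
100 [165.4 -62.7]
105 [173.9 -57.5]
107 [177.2 -55.1]
```

jog_arm([
  [10,[4,0,-9],[0,0,0]],
  [10,[8,0,-18],[0,0,0]],
  [10,[13.5,0,-27],[0,0,0]],
  [10,[19.5,0,-35],[0,0,0]],
  [10,[26,0,-42.5],[0,0,0]],
  [10,[33.5,0,-49.5],[0,0,0]],
])

```text
t: 4.15
eef_pos: [0.4989, -0.0488, 0.1768]
orientation: [179.9, -0.2, -8.1]
wrist_force: [7.2, -0.2, -14.8]
gripper_width: 0.0254
grasp_force: 25.9
```

jog_arm([
  [10,[8,0,-6],[0,0,0]],
  [10,[16.5,0,-11.5],[0,0,0]],
  [10,[25,0,-16.5],[0,0,0]],
  [10,[34.5,0,-20.5],[0,0,0]],
  [10,[44,0,-23.5],[0,0,0]],
  [10,[54,0,-26],[0,0,0]],
  [10,[64,0,-27.5],[0,0,0]],
  [10,[74,0,-28],[0,0,0]],
  [10,[84,0,-27.5],[0,0,0]],
  [10,[94,0,-26.5],[0,0,0]],
  [10,[104,0,-24.5],[0,0,0]],
  [10,[113.5,0,-21.5],[0,0,0]],
])

```text
t: 5.15
eef_pos: [0.6054, -0.0648, 0.1955]
orientation: [180.0, 0.6, -8.2]
wrist_force: [-3.6, -0.9, -0.7]
gripper_width: 0.0258
grasp_force: 2.2
```

jog_arm([
  [10,[9.5,0,3.5],[0,0,0]],
  [10,[18.5,0,8],[0,0,0]],
  [10,[27,0,13.5],[0,0,0]],
  [10,[30,0,16],[0,0,0]],
  [10,[30,0,16],[0,0,0]],
])

```text
t: 5.57
eef_pos: [0.6374, -0.0696, 0.1805]
orientation: [179.9, 0.3, -8.1]
wrist_force: [-6.4, -2.7, -7.5]
gripper_width: 0.0259
grasp_force: 25.4
```

Run:
```python
from h import *
im=manip.camera("scene");cv2.imwrite("pics/s1.png",im[:,:,::-1])
```

```text
(no output)
```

View pics/s1.png

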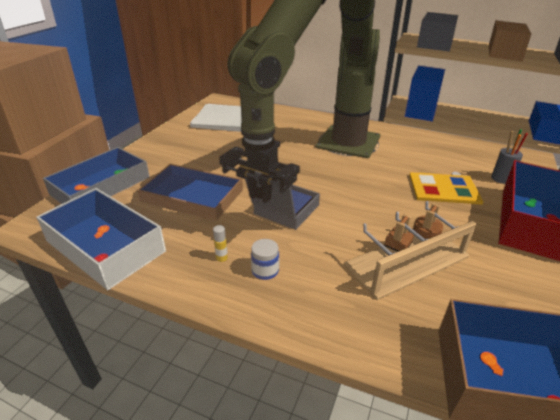

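jog_arm([
  [60,[0,0,0],[0,0,0]],
  [60,[0,0,0],[0,0,0]],
  [60,[0,0,0],[0,0,0]],
  [60,[4,0,-20],[0,0,0]],
  [60,[0,0,-50],[0,0,0]],
  [60,[0,0,-90],[0,0,0]],
  [60,[0,0,-120],[0,0,0]],
  [60,[0,0,-120],[0,0,0]],
])

```text
t: 6.28
eef_pos: [0.643, -0.07, 0.3106]
orientation: [180.0, -0.9, -8.1]
wrist_force: [0.4, -1.5, 0.8]
gripper_width: 0.06
grasp_force: 0.0
```

Run:
```python
from h import *
print(shift([.47,.32,.28],down(50.8)))
```

```text
(array([-226.4, -361.9,   27. ]), array([ 0.008, -0.014, -1.027]))
```

jog_arm([
  [60,[-226,-362,27],[0,0,-1.027]],
  [60,[-226,-362,27],[0,0,-1.027]],
  [60,[-226,-362,27],[0,0,-1.027]],
  [60,[-226,-362,27],[0,0,-1.027]],
  [60,[-226,-362,27],[0,0,-1.027]],
  [60,[-226,-362,27],[0,0,-1.027]],
  [60,[-226,-362,27],[0,0,-1.027]],
  [60,[-226,-362,27],[0,0,-1.027]],
  [60,[-226,-362,27],[0,0,-1.027]],
  [60,[-226,-362,27],[0,0,-1.027]],
  [60,[-226,-362,27],[0,0,-1.027]],
  [60,[-226,-362,27],[0,0,-1.027]],
])

```text
t: 7.28
eef_pos: [0.464, 0.327, 0.2754]
orientation: [-179.8, -0.2, 51.3]
wrist_force: [1.0, 0.9, -0.1]
gripper_width: 0.06
grasp_force: 0.0
```

Run:
```python
from h import *
print(manip.observe()["qpos"].round());im=manip.camera("wrist");i=manip.camera_info("wrist");cv2.imwrite("pics/w2.png",im[:,:,::-1])
print("bars expect",proj(i,[[.483,.3376,.105],[.563,.2746,.105]]),"tips",proj(i,[[.469,.3205,.111],[.549,.2575,.111]]))
```

```text
[-51.  38.  19. 103. -18.  42. -61.]
bars expect [[292.97167493 182.05246856]
 [424.41770972 180.43518178]] tips [[292.80468253 211.70099545]
 [423.85984516 209.98697275]]
```

View pics/w2.png

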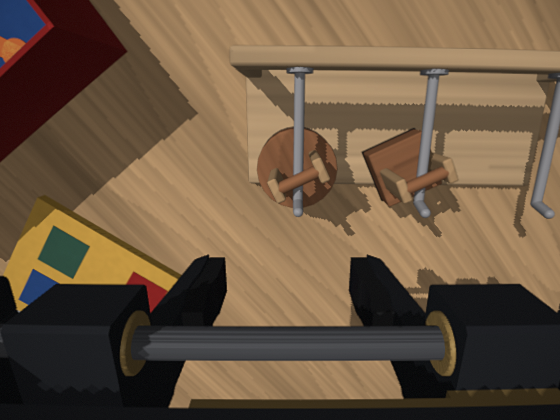

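Run:
```python
import cv2
a=cv2.imread('pics/w2.png')
cv2.imwrite('pics/c3.png',cv2.resize(a[110:230,245:475],None,fx=3.4,fy=3.4,interpolation=cv2.INTER_CUBIC))
```

```text
(no output)
```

View pics/c3.png

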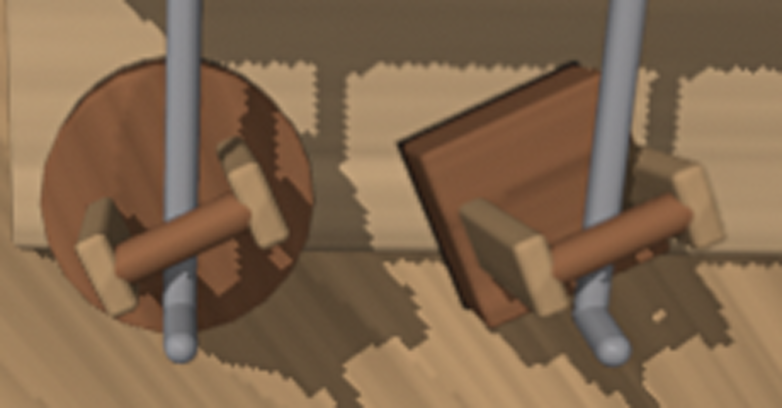

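Run:
```python
from h import *
i=manip.camera_info("wrist")
f=lambda p:(np.array(p)/3.4+[245,110])-0.35
for a in([(107,274),(258,205)],[(540,275),(699,207)]):
    P=plane(i,f(a),.105);d=P[0]-P[1];c=P.mean(0)
    yaw=np.degrees(np.arctan2(-d[0],d[1]));print(c.round(4),np.linalg.norm(d),"stamp yaw",yaw)
    print(shift([c[0],c[1],.125],down(yaw)))
```

```text
[0.487  0.3362 0.105 ] 0.03761932777508085 stamp yaw 76.04682190999934
(array([ 22.9,   8.5, 150.8]), array([ 0.   , -0.002, -0.437]))
[0.5643 0.2734 0.105 ] 0.03814980677071871 stamp yaw 75.58059816203601
(array([ 22.7, 108.2, 150.8]), array([ 0.   , -0.002, -0.429]))
```

jog_arm([
  [62,[23,8.5,70],[0,0,-0.437]],
  [62,[23,8.5,70],[0,0,-0.437]],
  [62,[23,8.5,70],[0,0,-0.437]],
  [62,[23,8.5,70],[0,0,-0.437]],
  [62,[23,8.5,90],[0,0,-0.437]],
  [62,[23,8.5,110],[0,0,-0.437]],
  [62,[23,8.5,130],[0,0,-0.437]],
  [62,[23,8.5,145],[0,0,-0.437]],
  [62,[23,8.5,151],[0,0,-0.437]],
  [62,[23,8.5,151],[0,0,-0.437]],
])

```text
t: 8.17
eef_pos: [0.4882, 0.3315, 0.1235]
orientation: [-180.0, 0.1, 75.6]
wrist_force: [1.0, -1.0, 0.7]
gripper_width: 0.0621
grasp_force: 0.0
```

jog_arm([
  [30,[0,0,0],[0,0,0]],
  [30,[0,0,0],[0,0,0]],
  [30,[0,0,0],[0,0,0]],
  [30,[0,0,0],[0,0,0]],
  [30,[0,0,0],[0,0,0]],
  [30,[0,0,0],[0,0,0]],
  [30,[0,0,0],[0,0,0]],
  [30,[0,0,0],[0,0,0]],
], squeeze=35)

```text
t: 8.83
eef_pos: [0.488, 0.334, 0.1252]
orientation: [179.9, -0.1, 75.8]
wrist_force: [-1.0, -0.4, 5.9]
gripper_width: 0.0459
grasp_force: 35.0
```

Run:
```python
from h import *
s=manip.observe();p=np.array(s["eef_pos"]);r=-np.array([.632,.776,0])
print(s["qpos"].round(1),shift(p+[0,0,.023]),shift(p+[0,0,.023]+r*.075),shift(p+[0,0,.14]+r*.085))
```

```text
[-43.   51.8   7.4 103.3 -13.4  25.7 -40.6] (array([  0.,   0., -23.]), None) (array([-68. , -31.6, -23.1]), None) (array([ -77. ,  -35.7, -140.1]), None)
```

jog_arm([
  [30,[0,0,-12],[0,0,0]],
  [30,[0,0,-23],[0,0,0]],
  [30,[0,0,-23],[0,0,0]],
  [30,[-18,-8.5,-23],[0,0,0]],
  [30,[-36,-17,-23],[0,0,0]],
  [30,[-54,-25,-23],[0,0,0]],
  [30,[-70,-32.5,-23],[0,0,0]],
  [30,[-77,-36,-40],[0,0,0]],
  [30,[-77,-36,-75],[0,0,0]],
  [30,[-77,-36,-110],[0,0,0]],
  [30,[-77,-36,-110],[0,0,0]],
])

```text
t: 9.75
eef_pos: [0.4362, 0.2691, 0.2397]
orientation: [179.6, -0.4, 75.7]
wrist_force: [0.5, 0.6, -2.4]
gripper_width: 0.0457
grasp_force: 35.0
```

Run:
```python
from h import *
print(manip.observe()["qpos"].round());im=manip.camera("wrist");cv2.imwrite("pics/w3.png",im[:,:,::-1])
print(shift([.5025,-.05,.235],down(-8)))
```

```text
[-43.  37.   9. 114. -12.  30. -39.]
(array([-292.7,  143.4,    1.5]), array([-0.   , -0.008,  1.462]))
```

View pics/w3.png

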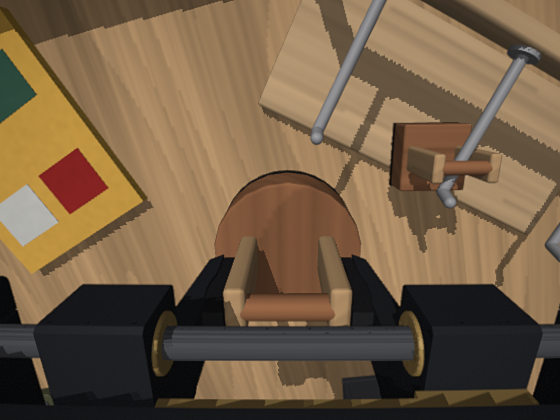

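jog_arm([
  [30,[-293,143,1.5],[0,-0.008,1.462]],
  [30,[-293,143,1.5],[0,-0.008,1.462]],
  [30,[-293,143,1.5],[0,-0.008,1.462]],
  [30,[-293,143,1.5],[0,-0.008,1.462]],
  [30,[-293,143,1.5],[0,-0.008,1.462]],
  [30,[-293,143,1.5],[0,-0.008,1.462]],
  [30,[-293,143,1.5],[0,-0.008,1.462]],
])

```text
t: 10.38
eef_pos: [0.4928, -0.0192, 0.232]
orientation: [179.9, 0.3, 25.3]
wrist_force: [0.4, 1.6, -2.4]
gripper_width: 0.0456
grasp_force: 35.0
```

Run:
```python
from h import *
im=manip.camera("top")[:,:,::-1].copy();i=manip.camera_info("top");hsv=cv2.cvtColor(im,cv2.COLOR_BGR2HSV)
m=cv2.inRange(hsv,(100,100,30),(130,255,255));x=m.copy();x[:, :265]=0;x[:,360:]=0;x[:225]=0;x[320:]=0
c=cv2.findContours(x,0,2)[0];c=max(c,key=cv2.contourArea);b=cv2.boxPoints(cv2.minAreaRect(c));P=plane(i,b,.036)
print(b.tolist(),P.mean(0),np.linalg.norm(np.diff(P,axis=0),axis=1),P.round(3).tolist())
print(shift([.5025,-.05,.235],down(-8)))
cv2.imwrite("pics/t2.png",im)
```

```text
[[329.0000305175781, 297.0000305175781], [330.0000305175781, 295.0000305175781], [330.4000549316406, 295.2000427246094], [329.4000549316406, 297.2000427246094]] [ 0.44811969 -0.09352739  0.036     ] [0.00488436 0.00097096 0.00488395] [[0.446, -0.092, 0.036], [0.45, -0.094, 0.036], [0.45, -0.095, 0.036], [0.446, -0.093, 0.036]]
(array([-1.2, 21.4, -1.8]), array([0.013, 0.001, 0.563]))
```

jog_arm([
  [30,[-1,21.5,20],[0,0,0.568]],
  [30,[-1,21.5,20],[0,0,0.568]],
  [30,[-1,21.5,40],[0,0,0.568]],
  [30,[-1,21.5,50],[0,0,0.568]],
  [30,[-1,21.5,60],[0,0,0.568]],
  [30,[-1,21.5,70],[0,0,0.568]],
  [30,[-1,21.5,80],[0,0,0.568]],
  [30,[-1,21.5,80],[0,0,0.568]],
])

```text
t: 11.1
eef_pos: [0.5001, -0.0369, 0.1507]
orientation: [179.8, 0.4, -6.8]
wrist_force: [0.0, 0.7, -2.7]
gripper_width: 0.0458
grasp_force: 35.0
```

Run:
```python
from h import *
print(shift([.5025,-.05,.142],down(-8)))
```

```text
(array([ 4. , 12.7,  8.7]), array([0.004, 0.007, 0.021]))
```

jog_arm([
  [30,[0,0,0],[0,0,0]],
  [30,[0,0,0],[0,0,0]],
])

```text
t: 11.27
eef_pos: [0.5014, -0.0375, 0.153]
orientation: [179.8, 0.2, -6.9]
wrist_force: [0.7, -0.4, -2.7]
gripper_width: 0.0453
grasp_force: 35.0
```

Run:
```python
from h import *
s=manip.observe();print(s["eef_pos"],s["orientation"],shift([.5025,-.05,.142],down(-8)))
```

```text
[ 0.50138615 -0.03747165  0.15299987] [ 1.79769195e+02  1.64637733e-01 -6.86412293e+00] (array([ 2.6, 12.3, 11. ]), array([0.004, 0.003, 0.02 ]))
```

jog_arm([
  [30,[2.6,12.3,2],[0.003,0.003,0.02]],
  [30,[2.6,12.3,8],[0.003,0.003,0.02]],
  [30,[2.6,12.3,11],[0.003,0.003,0.02]],
  [30,[2.6,12.3,11],[0.003,0.003,0.02]],
  [30,[2.6,12.3,11],[0.003,0.003,0.02]],
])

```text
t: 11.68
eef_pos: [0.5024, -0.0494, 0.142]
orientation: [180.0, 0.0, -8.0]
wrist_force: [0.4, -0.8, -3.0]
gripper_width: 0.0455
grasp_force: 35.0
```

Run:
```python
from h import *
im=manip.camera("wrist");cv2.imwrite("pics/w4.png",im[:,:,::-1]);i=manip.camera_info("wrist")
s=manip.observe();print(s["eef_pos"],s["orientation"])
Rz=R.from_euler('z',-8,degrees=True)
print("pad corners expect",proj(i,Rz.apply([[.052,.052,.036],[.052,-.052,.036],[-.052,-.052,.036],[-.052,.052,.036]])+[.5025,-.05,0]).round())
```

```text
[ 0.50252517 -0.04950542  0.14211646] [ 1.79978747e+02 -1.53616204e-02 -7.97878280e+00]
pad corners expect [[195. 154.]
 [380. 155.]
 [366. 314.]
 [208. 314.]]
```

View pics/w4.png

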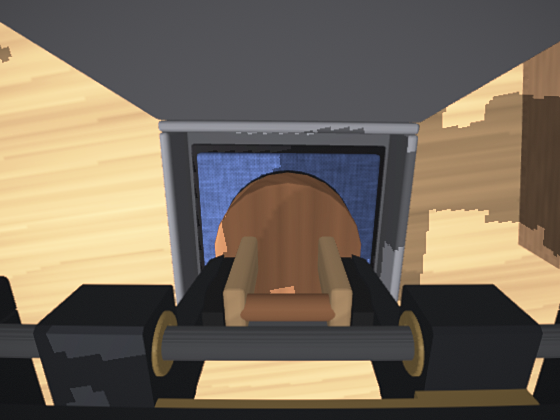

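jog_arm([
  [30,[0,0,4],[0,0,0]],
  [30,[0,0,7],[0,0,0]],
  [30,[0,0,10],[0,0,0]],
  [30,[0,0,13],[0,0,0]],
  [30,[0,0,15],[0,0,0]],
  [30,[0,0,15],[0,0,0]],
], squeeze=45)

```text
t: 12.23
eef_pos: [0.5031, -0.05, 0.1287]
orientation: [-180.0, -0.1, -8.0]
wrist_force: [-1.2, 1.9, 16.9]
gripper_width: 0.0456
grasp_force: 45.0
```

jog_arm([
  [30,[0,0,1],[0,0,0]],
  [30,[0,0,1],[0,0,0]],
  [30,[0,0,1],[0,0,0]],
  [30,[0,0,1],[0,0,0]],
  [30,[0,0,1],[0,0,0]],
  [30,[0,0,1],[0,0,0]],
  [30,[0,0,1],[0,0,0]],
  [30,[0,0,1],[0,0,0]],
  [30,[0,0,1],[0,0,0]],
  [30,[0,0,1],[0,0,0]],
  [30,[0,0,1],[0,0,0]],
  [30,[0,0,1],[0,0,0]],
])

```text
t: 13.23
eef_pos: [0.5031, -0.05, 0.1286]
orientation: [-179.9, -0.2, -8.0]
wrist_force: [-2.0, 2.5, 28.2]
gripper_width: 0.0454
grasp_force: 45.0
```

jog_arm([
  [30,[0,0,0],[0,0,0]],
  [30,[0,0,0],[0,0,0]],
  [30,[0,0,0],[0,0,0]],
  [30,[0,0,0],[0,0,0]],
  [30,[0,0,0],[0,0,0]],
  [30,[0,0,0],[0,0,0]],
])

```text
t: 13.73
eef_pos: [0.5031, -0.05, 0.1286]
orientation: [-179.9, -0.2, -8.0]
wrist_force: [-2.2, 3.1, 28.0]
gripper_width: 0.0456
grasp_force: 45.0
```

jog_arm([
  [30,[0,0,-10],[0,0,0]],
  [30,[0,0,-25],[0,0,0]],
  [30,[0,0,-50],[0,0,0]],
  [30,[0,0,-80],[0,0,0]],
  [30,[0,0,-105],[0,0,0]],
  [30,[0,0,-105],[0,0,0]],
])

```text
t: 14.23
eef_pos: [0.5042, -0.0508, 0.2346]
orientation: [179.9, -0.4, -8.1]
wrist_force: [0.2, -0.3, -2.7]
gripper_width: 0.0456
grasp_force: 45.0
```

```bash
cat > tray.py <<'E'
from h import *
def tray():
    im=manip.camera("top")[:,:,::-1].copy();i=manip.camera_info("top");hsv=cv2.cvtColor(im,cv2.COLOR_BGR2HSV)
    m=cv2.inRange(hsv,(105,120,30),(125,255,200));m[:, :360]=0;m[:,512:]=0;m[:185]=0;m[315:]=0
    c=max(cv2.findContours(m,0,2)[0],key=cv2.contourArea);b=cv2.boxPoints(cv2.minAreaRect(c));P=plane(i,b,.04)
    print("tray",b.round().tolist(),P.mean(0).round(4),np.linalg.norm(np.diff(P,axis=0),axis=1).round(3),P.round(3).tolist());return im
E
python3 - <<'E'
from tray import *
cv2.imwrite("pics/t3.png",tray());print(manip.observe()["qpos"].round())
print(shift([.553,-.285,.23],down(0)))
E
```

```text
tray [[384.0, 217.0], [497.0, 212.0], [500.0, 281.0], [387.0, 286.0]] [ 0.5508 -0.345   0.04  ] [0.255 0.154 0.248] [[0.624, -0.22, 0.04], [0.632, -0.475, 0.04], [0.478, -0.466, 0.04], [0.469, -0.219, 0.04]]
[-16.  40.  27. 115. -34.  32. -63.]
(array([ 81.8, 225.5,   3.2]), array([ 0.001, -0.005, -0.14 ]))
```

jog_arm([
  [30,[0,40,0],[0,0,-0.17]],
  [30,[10,80,0],[0,0,-0.17]],
  [30,[30,120,0],[0,0,-0.17]],
  [30,[60,160,0],[0,0,-0.17]],
  [30,[78,200,0],[0,0,-0.17]],
  [30,[78,226,0],[0,0,-0.17]],
  [30,[78,226,0],[0,0,-0.17]],
  [30,[78,226,0],[0,0,-0.17]],
  [30,[78,226,0],[0,0,-0.17]],
])

```text
t: 15.03
eef_pos: [0.5472, -0.2837, 0.2292]
orientation: [-179.9, 0.1, 1.7]
wrist_force: [0.6, 0.8, -2.5]
gripper_width: 0.0458
grasp_force: 45.0
```

Run:
```python
from h import *
print(manip.observe()["qpos"].round(),shift([.549,-.285,.115],down(2)))
```

```text
[ 10.  46.  24.  96. -25.  43. -42.] (array([  2.1,   1.6, 114.2]), array([-0.002,  0.003, -0.006]))
```

jog_arm([
  [30,[2,1.5,40],[0,0,0]],
  [30,[2,1.5,75],[0,0,0]],
  [30,[2,1.5,100],[0,0,0]],
  [30,[2,1.5,112],[0,0,0]],
  [30,[2,1.5,118],[0,0,0]],
  [30,[2,1.5,121],[0,0,0]],
  [30,[2,1.5,124],[0,0,0]],
  [30,[2,1.5,124],[0,0,0]],
  [30,[2,1.5,124],[0,0,0]],
])

```text
t: 15.78
eef_pos: [0.551, -0.2866, 0.1086]
orientation: [179.9, -0.1, 1.7]
wrist_force: [0.7, 0.5, -2.4]
gripper_width: 0.0452
grasp_force: 45.0
```

jog_arm([
  [30,[0,0,1],[0,0,0]],
  [30,[0,0,2],[0,0,0]],
  [30,[0,0,3],[0,0,0]],
  [30,[0,0,3],[0,0,0]],
])

```text
t: 16.12
eef_pos: [0.5509, -0.2866, 0.1059]
orientation: [179.9, -0.1, 1.7]
wrist_force: [0.5, 0.7, 7.3]
gripper_width: 0.0454
grasp_force: 45.0
```

Contact with the tray floor. Release, rise.

jog_arm([
  [62,[0,0,-0.5],[0,0,0]],
  [62,[0,0,-0.5],[0,0,0]],
  [62,[0,0,-0.5],[0,0,0]],
  [62,[0,0,-0.5],[0,0,0]],
  [62,[0,0,-15],[0,0,0]],
  [62,[0,0,-40],[0,0,0]],
  [62,[0,0,-80],[0,0,0]],
  [62,[0,0,-120],[0,0,0]],
  [62,[0,0,-160],[0,0,0]],
  [62,[0,0,-185],[0,0,0]],
  [62,[0,0,-185],[0,0,0]],
  [62,[0,0,-185],[0,0,0]],
])

```text
t: 17.12
eef_pos: [0.5507, -0.2865, 0.2908]
orientation: [179.9, -0.2, 1.7]
wrist_force: [1.0, 0.5, -1.7]
gripper_width: 0.0618
grasp_force: 0.0
```

Run:
```python
from h import *
im=manip.camera("wrist");cv2.imwrite("pics/w5.png",im[:,:,::-1])
print(manip.observe()["qpos"].round(),shift([.545,.25,.29],down(60)))
```

```text
[  9.  42.  27.  93. -23.  50. -44.] (array([  11. , -535.7,   -1.1]), array([ 1.000e-03, -0.000e+00, -1.017e+00]))
```

View pics/w5.png

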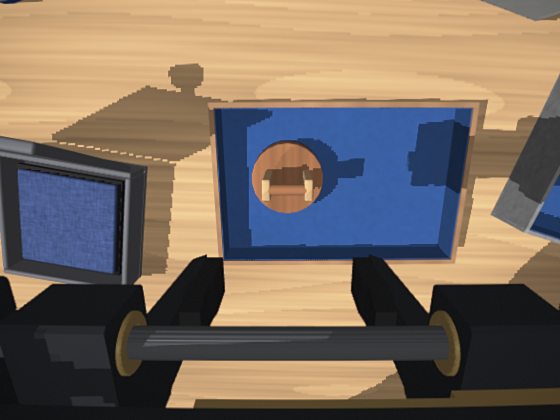

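jog_arm([
  [62,[11,-536,0],[0,0,-1.0]],
  [62,[11,-536,0],[0,0,-1.0]],
  [62,[11,-536,0],[0,0,-1.0]],
  [62,[11,-536,0],[0,0,-1.0]],
  [62,[11,-536,0],[0,0,-1.0]],
  [62,[11,-536,0],[0,0,-1.0]],
  [62,[11,-536,0],[0,0,-1.0]],
  [62,[11,-536,0],[0,0,-1.0]],
  [62,[11,-536,0],[0,0,-1.0]],
  [62,[11,-536,0],[0,0,-1.0]],
  [62,[11,-536,0],[0,0,-1.0]],
  [62,[11,-536,0],[0,0,-1.0]],
])

```text
t: 18.17
eef_pos: [0.5441, 0.2157, 0.2868]
orientation: [-179.9, 0.2, 59.0]
wrist_force: [0.2, -0.4, 1.0]
gripper_width: 0.0617
grasp_force: 0.0
```

jog_arm([
  [62,[0,0,0],[0,0,0]],
  [62,[0,0,0],[0,0,0]],
])

```text
t: 18.33
eef_pos: [0.5438, 0.2174, 0.2865]
orientation: [-179.8, 0.2, 59.4]
wrist_force: [-0.6, -0.3, -0.5]
gripper_width: 0.0619
grasp_force: 0.0
```

Run:
```python
from h import *
print(shift([.545,.25,.275],down(60)))
```

```text
(array([ 28.7, -15.5,  11.5]), array([-0.003,  0.003, -0.011]))
```

Run:
```python
from h import *
i=manip.camera_info("wrist");im=manip.camera("wrist")[:,:,::-1]
q=proj(i,[[.5643,.2734,.105]])[0];o=(q-[60,50]).astype(int).clip(0);print(q,o.tolist(),repr(np.array(i["cam_to_world"])))
cv2.imwrite("pics/c4.png",cv2.resize(im[o[1]:o[1]+110,o[0]:o[0]+130],None,fx=5,fy=5,interpolation=cv2.INTER_CUBIC))
```

```text
[273.7320298  131.05487611] [213, 81] array([[ 0.860591  ,  0.48465903,  0.15648886,  0.58359273],
       [-0.50928737,  0.82080523,  0.2586603 ,  0.2836906 ],
       [-0.00308483, -0.30229852,  0.95320831,  0.36901764],
       [ 0.        ,  0.        ,  0.        ,  1.        ]])
```

View pics/c4.png

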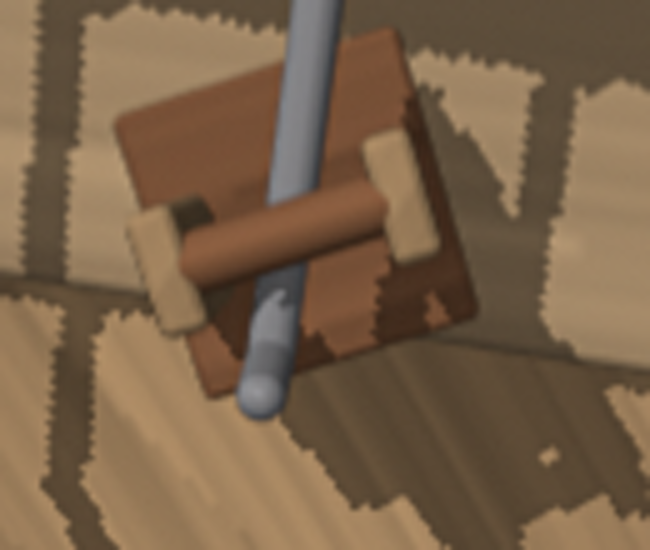

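Upright tops at crop (165,269) and (401,195).

Run:
```python
from h import *
i=manip.camera_info("wrist")
P=plane(i,np.array([(165,269),(401,195)])/5+[213,81]-.4,.105);d=P[0]-P[1];c=P.mean(0);yaw=np.degrees(np.arctan2(-d[0],d[1]))
print(c,np.linalg.norm(d),yaw,shift([c[0],c[1],.125],down(yaw)))
```

```text
[0.56380832 0.27423006 0.105     ] 0.03808554326926622 76.00009078277921 (array([ 62. , -13.9, 161.7]), array([-0.002,  0.004, -0.294]))
```

jog_arm([
  [62,[30,-14,40],[0,0,-0.294]],
  [62,[62,-14,70],[0,0,-0.294]],
  [62,[62,-14,80],[0,0,-0.294]],
  [62,[62,-14,85],[0,0,-0.294]],
  [62,[62,-14,105],[0,0,-0.294]],
  [62,[62,-14,125],[0,0,-0.294]],
  [62,[62,-14,140],[0,0,-0.294]],
  [62,[62,-14,154],[0,0,-0.294]],
  [62,[62,-14,161.5],[0,0,-0.294]],
  [62,[62,-14,161.5],[0,0,-0.294]],
  [62,[62,-14,161.5],[0,0,-0.294]],
])

```text
t: 19.3
eef_pos: [0.5659, 0.2724, 0.1278]
orientation: [179.9, 0.1, 75.7]
wrist_force: [0.5, -0.1, 0.3]
gripper_width: 0.0622
grasp_force: 0.0
```

jog_arm([
  [30,[0,0,0],[0,0,0]],
  [30,[0,0,0],[0,0,0]],
  [30,[0,0,0],[0,0,0]],
  [30,[0,0,0],[0,0,0]],
  [30,[0,0,0],[0,0,0]],
  [30,[0,0,0],[0,0,0]],
  [30,[0,0,0],[0,0,0]],
  [30,[0,0,0],[0,0,0]],
], squeeze=40)

```text
t: 19.97
eef_pos: [0.5657, 0.2743, 0.128]
orientation: [179.9, 0.0, 75.9]
wrist_force: [-1.2, 0.5, 5.4]
gripper_width: 0.0458
grasp_force: 39.9
```

jog_arm([
  [30,[0,0,-12],[0,0,0]],
  [30,[0,0,-23],[0,0,0]],
  [30,[0,0,-23],[0,0,0]],
  [30,[-18,-8.5,-23],[0,0,0]],
  [30,[-36,-17,-23],[0,0,0]],
  [30,[-54,-25,-23],[0,0,0]],
  [30,[-70,-32.5,-23],[0,0,0]],
  [30,[-77,-36,-40],[0,0,0]],
  [30,[-77,-36,-75],[0,0,0]],
  [30,[-77,-36,-110],[0,0,0]],
  [30,[-77,-36,-110],[0,0,0]],
  [30,[-77,-36,-110],[0,0,0]],
])

```text
t: 20.97
eef_pos: [0.513, 0.2087, 0.2394]
orientation: [179.7, -0.1, 75.8]
wrist_force: [-0.1, -0.6, -2.3]
gripper_width: 0.0457
grasp_force: 39.9
```

Run:
```python
from h import *
print(shift([.49,0,.235],down(-8)))
```

```text
(array([-208. ,   28.8,    4. ]), array([ 0.002, -0.005,  1.463]))
```

jog_arm([
  [30,[-208,29,4],[0,0,1.463]],
  [30,[-208,29,4],[0,0,1.463]],
  [30,[-208,29,4],[0,0,1.463]],
  [30,[-208,29,4],[0,0,1.463]],
  [30,[-208,29,4],[0,0,1.463]],
  [30,[-208,29,4],[0,0,1.463]],
  [30,[-208,29,4],[0,0,1.463]],
  [30,[-208,29,4],[0,0,1.463]],
  [30,[-208,29,4],[0,0,1.463]],
  [30,[-208,29,4],[0,0,1.463]],
  [30,[-208,29,4],[0,0,1.463]],
  [30,[-208,29,4],[0,0,1.463]],
])

```text
t: 21.97
eef_pos: [0.4883, -0.0003, 0.2322]
orientation: [179.9, 0.1, -8.3]
wrist_force: [0.7, 0.1, -1.9]
gripper_width: 0.0455
grasp_force: 39.9
```

jog_arm([
  [30,[0,0,0],[0,0,0]],
  [30,[0,0,0],[0,0,0]],
])

```text
t: 22.13
eef_pos: [0.4885, -0.0003, 0.2325]
orientation: [179.9, 0.1, -7.8]
wrist_force: [0.4, 0.1, -1.7]
gripper_width: 0.0457
grasp_force: 39.9
```

Run:
```python
from h import *
print(shift([.503,-.05,.146],down(-8)))
```

```text
(array([21.3, 47.1, 86.6]), array([0.002, 0.002, 0.003]))
```

jog_arm([
  [30,[21,30,0],[0.002,0.002,0]],
  [30,[21.3,47,20],[0.002,0.002,0]],
  [30,[21.3,47,50],[0.002,0.002,0]],
  [30,[21.3,47,75],[0.002,0.002,0]],
  [30,[21.3,47,86],[0.002,0.002,0]],
  [30,[21.3,47,86],[0.002,0.002,0]],
  [30,[21.3,47,86],[0.002,0.002,0]],
])

```text
t: 22.72
eef_pos: [0.5033, -0.0502, 0.1471]
orientation: [-179.9, -0.1, -7.9]
wrist_force: [0.1, -0.4, -1.9]
gripper_width: 0.0455
grasp_force: 39.9
```

Run:
```python
from h import *
im=manip.camera("wrist");cv2.imwrite("pics/w6.png",im[:,:,::-1])
s=manip.observe();print(s["eef_pos"],s["orientation"],shift([.503,-.05,.146],down(-8)))
```

```text
[ 0.50381006 -0.05022816  0.14784445] [-1.79936213e+02 -1.59505576e-01 -7.91805286e+00] (array([-0.8, -0.1,  1.8]), array([-0.001, -0.003,  0.001]))
```

View pics/w6.png

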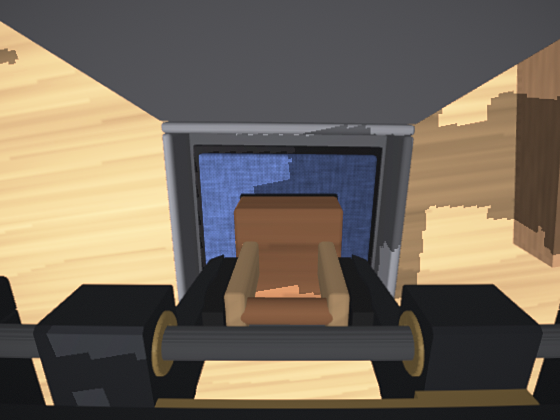

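jog_arm([
  [30,[0,0,5],[0,0,0]],
  [30,[0,0,8],[0,0,0]],
  [30,[0,0,11],[0,0,0]],
  [30,[0,0,14],[0,0,0]],
  [30,[0,0,16],[0,0,0]],
  [30,[0,0,16],[0,0,0]],
], squeeze=45)

```text
t: 23.27
eef_pos: [0.5043, -0.05, 0.132]
orientation: [-179.9, -0.2, -8.0]
wrist_force: [-0.1, 1.3, 7.0]
gripper_width: 0.0456
grasp_force: 44.9
```

jog_arm([
  [30,[0,0,1],[0,0,0]],
  [30,[0,0,2],[0,0,0]],
  [30,[0,0,2.5],[0,0,0]],
  [30,[0,0,2.5],[0,0,0]],
])

```text
t: 23.6
eef_pos: [0.5043, -0.0502, 0.1314]
orientation: [-179.8, -0.3, -8.0]
wrist_force: [-2.8, 0.4, 23.1]
gripper_width: 0.0456
grasp_force: 45.0
```

jog_arm([
  [30,[0,0,0.5],[0,0,0]],
  [30,[0,0,0.5],[0,0,0]],
  [30,[0,0,0.5],[0,0,0]],
  [30,[0,0,0.5],[0,0,0]],
  [30,[0,0,0.5],[0,0,0]],
  [30,[0,0,0.5],[0,0,0]],
  [30,[0,0,0.5],[0,0,0]],
  [30,[0,0,0.5],[0,0,0]],
  [30,[0,0,0.5],[0,0,0]],
  [30,[0,0,0.5],[0,0,0]],
  [30,[0,0,0.5],[0,0,0]],
  [30,[0,0,0.5],[0,0,0]],
])

```text
t: 24.6
eef_pos: [0.5043, -0.0503, 0.1313]
orientation: [-179.9, -0.3, -8.0]
wrist_force: [-2.5, 0.8, 25.6]
gripper_width: 0.0457
grasp_force: 45.1
```

jog_arm([
  [30,[0,0,0],[0,0,0]],
  [30,[0,0,0],[0,0,0]],
  [30,[0,0,0],[0,0,0]],
  [30,[0,0,0],[0,0,0]],
  [30,[0,0,0],[0,0,0]],
  [30,[0,0,0],[0,0,0]],
])

```text
t: 25.1
eef_pos: [0.5043, -0.0503, 0.1313]
orientation: [-179.8, -0.3, -8.0]
wrist_force: [-2.7, 0.6, 27.2]
gripper_width: 0.0454
grasp_force: 45.1
```

Firmly at the stop. Lift and re-check the tray.

jog_arm([
  [30,[0,0,-10],[0,0,0]],
  [30,[0,0,-25],[0,0,0]],
  [30,[0,0,-50],[0,0,0]],
  [30,[0,0,-80],[0,0,0]],
  [30,[0,0,-105],[0,0,0]],
  [30,[0,0,-105],[0,0,0]],
  [30,[0,0,-105],[0,0,0]],
])

```text
t: 25.68
eef_pos: [0.5038, -0.0499, 0.2344]
orientation: [-179.9, -0.3, -7.9]
wrist_force: [-0.8, 1.3, -1.2]
gripper_width: 0.0458
grasp_force: 45.0
```

Run:
```python
from tray import *
cv2.imwrite("pics/t4.png",tray())
print(shift([.555,-.405,.235],down(2)))
```

```text
tray [[384.0, 217.0], [497.0, 212.0], [500.0, 281.0], [387.0, 286.0]] [ 0.5506 -0.345   0.04  ] [0.255 0.155 0.247] [[0.623, -0.22, 0.04], [0.632, -0.475, 0.04], [0.478, -0.466, 0.04], [0.469, -0.219, 0.04]]
(array([100.4, 344.8,  -2. ]), array([-0.001, -0.002, -0.173]))
```

jog_arm([
  [30,[0,40,0],[0,0,-0.173]],
  [30,[10,80,0],[0,0,-0.173]],
  [30,[30,120,0],[0,0,-0.173]],
  [30,[60,160,0],[0,0,-0.173]],
  [30,[80,200,0],[0,0,-0.173]],
  [30,[95,235,0],[0,0,-0.173]],
  [30,[100,275,0],[0,0,-0.173]],
  [30,[100,310,0],[0,0,-0.173]],
  [30,[100,345,0],[0,0,-0.173]],
  [30,[100,345,0],[0,0,-0.173]],
  [30,[100,345,0],[0,0,-0.173]],
  [30,[100,345,0],[0,0,-0.173]],
])

```text
t: 26.73
eef_pos: [0.554, -0.4045, 0.231]
orientation: [-179.7, -0.0, 1.9]
wrist_force: [1.2, 0.2, -1.4]
gripper_width: 0.0459
grasp_force: 45.0
```

Run:
```python
from tray import *
tray();print(shift([.554,-.405,.108],down(2)))
```

```text
tray [[384.0, 217.0], [496.0, 212.0], [499.0, 281.0], [387.0, 286.0]] [ 0.5511 -0.3435  0.04  ] [0.252 0.154 0.245] [[0.624, -0.22, 0.04], [0.632, -0.472, 0.04], [0.479, -0.463, 0.04], [0.47, -0.219, 0.04]]
(array([ -0.9,   2. , 123.5]), array([-0.005, -0.001,  0.   ]))
```

jog_arm([
  [30,[0,0,40],[-0.004,0,0]],
  [30,[0,0,75],[-0.004,0,0]],
  [30,[0,0,100],[-0.004,0,0]],
  [30,[0,0,112],[-0.004,0,0]],
  [30,[0,0,117],[-0.004,0,0]],
  [30,[0,0,120],[-0.004,0,0]],
  [30,[0,0,120],[-0.004,0,0]],
  [30,[0,0,120],[-0.004,0,0]],
])

```text
t: 27.45
eef_pos: [0.5558, -0.4061, 0.1152]
orientation: [179.7, -0.3, 2.0]
wrist_force: [0.9, 0.4, -0.7]
gripper_width: 0.0454
grasp_force: 45.0
```

jog_arm([
  [30,[0,0,2],[0,0,0]],
  [30,[0,0,4],[0,0,0]],
  [30,[0,0,6],[0,0,0]],
  [30,[0,0,7],[0,0,0]],
  [30,[0,0,7],[0,0,0]],
])

```text
t: 27.87
eef_pos: [0.5554, -0.406, 0.1087]
orientation: [179.8, -0.3, 1.9]
wrist_force: [-1.9, 1.7, 10.0]
gripper_width: 0.0452
grasp_force: 45.0
```

jog_arm([
  [62,[0,0,-0.5],[0,0,0]],
  [62,[0,0,-0.5],[0,0,0]],
  [62,[0,0,-0.5],[0,0,0]],
  [62,[0,0,-0.5],[0,0,0]],
  [62,[0,0,-15],[0,0,0]],
  [62,[0,0,-40],[0,0,0]],
  [62,[0,0,-80],[0,0,0]],
  [62,[0,0,-120],[0,0,0]],
  [62,[0,0,-160],[0,0,0]],
  [62,[0,0,-190],[0,0,0]],
  [62,[0,0,-190],[0,0,0]],
  [62,[0,0,-190],[0,0,0]],
])

```text
t: 28.87
eef_pos: [0.5549, -0.4058, 0.2997]
orientation: [179.6, -0.4, 1.9]
wrist_force: [-0.1, 0.6, -0.9]
gripper_width: 0.0623
grasp_force: 0.0
```

Run:
```python
from h import *
im=manip.camera("wrist");cv2.imwrite("pics/w7.png",im[:,:,::-1])
print(shift([.641,-.0698,.295],down(-8)))
```

```text
(array([  97.9, -331.9,    1.6]), array([ 0.003, -0.004,  0.173]))
```

View pics/w7.png

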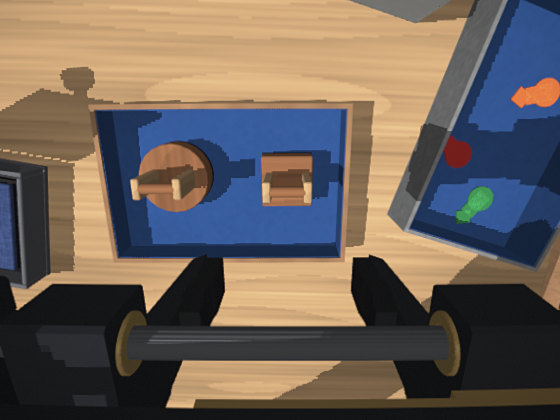

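jog_arm([
  [50,[98,-332,0],[0.003,-0.004,0.173]],
  [50,[98,-332,0],[0.003,-0.004,0.173]],
  [50,[98,-332,0],[0.003,-0.004,0.173]],
  [50,[98,-332,0],[0.003,-0.004,0.173]],
  [50,[98,-332,0],[0.003,-0.004,0.173]],
  [50,[98,-332,0],[0.003,-0.004,0.173]],
  [50,[98,-332,0],[0.003,-0.004,0.173]],
  [50,[98,-332,0],[0.003,-0.004,0.173]],
  [50,[98,-332,0],[0.003,-0.004,0.173]],
  [50,[98,-332,0],[0.003,-0.004,0.173]],
  [50,[98,-332,0],[0.003,-0.004,0.173]],
])

```text
t: 29.83
eef_pos: [0.6404, -0.0692, 0.2941]
orientation: [179.9, 0.2, -7.9]
wrist_force: [0.2, -0.0, -0.8]
gripper_width: 0.0498
grasp_force: 0.0
```

Run:
```python
from h import *
i=manip.camera_info("top");im=manip.camera("top")[:,:,::-1]
print(shift([.640,-.0697,.1815],down(-8)))
# knob check in the scene camera: dark blob near expected place
j=manip.camera_info("scene");s=manip.camera("scene");q=proj(j,[[.638,-.0697,.1355]])[0];print(q)
g=s[...,:3].max(2);m=(g<45).astype(np.uint8);n,l,st,ce=cv2.connectedComponentsWithStats(m)
print([(ce[k].round(1).tolist(),st[k].tolist()) for k in range(1,n) if st[k,4]>15 and np.linalg.norm(ce[k]-q)<45])
```

```text
(array([  0. ,  -1.8, 113.2]), array([ 0.002,  0.003, -0.001]))
[259.52631597 192.43050847]
[]
```

jog_arm([
  [50,[1,-1,40],[0,0,0]],
  [50,[1,-1,70],[0,0,0]],
  [50,[1,-1,90],[0,0,0]],
  [50,[1,-1,105],[0,0,0]],
  [50,[0,-1,112],[0,0,0]],
  [50,[0,-1,112],[0,0,0]],
])

```text
t: 30.43
eef_pos: [0.6395, -0.0709, 0.1821]
orientation: [179.9, 0.3, -8.2]
wrist_force: [-0.6, 1.3, 0.4]
gripper_width: 0.0499
grasp_force: 0.0
```

jog_arm([
  [10,[0,0,0],[0,0,0]],
  [10,[0,0,0],[0,0,0]],
  [10,[0,0,0],[0,0,0]],
  [10,[0,0,0],[0,0,0]],
  [10,[0,0,0],[0,0,0]],
  [10,[0,0,0],[0,0,0]],
  [10,[0,0,0],[0,0,0]],
  [10,[0,0,0],[0,0,0]],
], squeeze=28)

```text
t: 31.1
eef_pos: [0.642, -0.0701, 0.1846]
orientation: [179.9, -0.1, -8.0]
wrist_force: [1.6, -4.2, 4.4]
gripper_width: 0.0267
grasp_force: 28.0
```

jog_arm([
  [10,[-10,0,-6.5],[0,0,0]],
  [10,[-19,0,-11],[0,0,0]],
  [10,[-28.5,0,-14.5],[0,0,0]],
  [10,[-38,0,-17.5],[0,0,0]],
  [10,[-48,0,-19.5],[0,0,0]],
  [10,[-58,0,-21],[0,0,0]],
  [10,[-68,0,-21],[0,0,0]],
  [10,[-78,0,-20.5],[0,0,0]],
  [10,[-88,0,-19],[0,0,0]],
  [10,[-98,0,-17],[0,0,0]],
  [10,[-107.5,0,-13.5],[0,0,0]],
  [10,[-117,0,-9.5],[0,0,0]],
])

```text
t: 32.1
eef_pos: [0.5246, -0.0526, 0.1949]
orientation: [-179.9, 0.0, -8.0]
wrist_force: [-3.4, -1.6, 9.7]
gripper_width: 0.0263
grasp_force: 28.0
```

jog_arm([
  [10,[-9,0,5],[0,0,0]],
  [10,[-17.5,0,10.5],[0,0,0]],
  [10,[-25,0,16.5],[0,0,0]],
  [10,[-32.5,0,23.5],[0,0,0]],
  [10,[-39,0,31],[0,0,0]],
  [10,[-45,0,39],[0,0,0]],
  [10,[-51,0,47.5],[0,0,0]],
  [10,[-56,0,56.5],[0,0,0]],
  [10,[-60.5,0,66],[0,0,0]],
  [10,[-60.5,0,69],[0,0,0]],
  [10,[-60.5,0,69],[0,0,0]],
])

```text
t: 33.02
eef_pos: [0.4659, -0.0438, 0.125]
orientation: [-179.9, -0.1, -8.0]
wrist_force: [1.3, -0.9, 10.1]
gripper_width: 0.0254
grasp_force: 26.9
```

jog_arm([
  [10,[0,0,2],[0,0,0]],
  [10,[0,0,3.5],[0,0,0]],
  [10,[0,0,3.5],[0,0,0]],
  [10,[0,0,3.5],[0,0,0]],
])

```text
t: 33.35
eef_pos: [0.466, -0.0438, 0.1227]
orientation: [-179.9, -0.1, -8.0]
wrist_force: [-1.6, -1.3, 25.5]
gripper_width: 0.0249
grasp_force: 25.8
```

jog_arm([
  [60,[0,0,0],[0,0,0]],
  [60,[0,0,0],[0,0,0]],
  [60,[0,0,0],[0,0,0]],
  [60,[0,0,0],[0,0,0]],
  [60,[0,0,-30],[0,0,0]],
  [60,[0,0,-60],[0,0,0]],
  [5,[-18,-48,-60],[0,0,0]],
  [5,[-18,-48,-60],[0,0,0]],
  [5,[-18,-48,-60],[0,0,0]],
  [5,[-18,-48,-60],[0,0,0]],
  [5,[-18,-48,-60],[0,0,0]],
  [5,[-18,-48,-60],[0,0,0]],
])

```text
t: 34.35
eef_pos: [0.4542, 0.0045, 0.1805]
orientation: [179.9, 0.1, -8.1]
wrist_force: [0.3, -0.3, 0.1]
gripper_width: 0.0222
grasp_force: 0.0
```

Run:
```python
from h import *
print(shift([.455,.007,.118],down(-8)))
i=manip.camera_info("wrist");im=manip.camera("wrist");g=im.max(2);m=(g<60).astype(np.uint8)
n,l,st,ce=cv2.connectedComponentsWithStats(m)
print([(ce[k].round(),st[k]) for k in range(1,n) if st[k,4]>100],proj(i,[[.4637,-.0437,.085]]))
```

```text
(array([ 0.5, -2.6, 62.5]), array([ 0.001,  0.001, -0.001]))
[(array([369., 221.]), array([ 344,  193,   54,   56, 2303], dtype=int32)), (array([274., 349.]), array([    0,   255,   560,   165, 52663], dtype=int32))] [[368.49727986 220.79864623]]
```

jog_arm([
  [5,[0,0,30],[0,0,0]],
  [5,[0,0,50],[0,0,0]],
  [5,[0,0,60],[0,0,0]],
  [5,[0,0,64],[0,0,0]],
  [5,[0,0,67],[0,0,0]],
  [5,[0,0,68],[0,0,0]],
  [5,[0,0,68],[0,0,0]],
])

```text
t: 34.98
eef_pos: [0.4535, 0.0048, 0.1146]
orientation: [-180.0, 0.0, -8.1]
wrist_force: [-3.2, -0.3, 19.1]
gripper_width: 0.0051
grasp_force: 9.1
```

jog_arm([
  [5,[0,0,0.8],[0,0,0]],
  [5,[0,0,0.8],[0,0,0]],
  [5,[0,0,0.8],[0,0,0]],
  [5,[0,0,0.8],[0,0,0]],
])

```text
t: 35.32
eef_pos: [0.4535, 0.0048, 0.1145]
orientation: [-180.0, -0.0, -8.1]
wrist_force: [-4.7, -0.2, 27.0]
gripper_width: 0.0048
grasp_force: 13.6
```

jog_arm([
  [5,[0,0,-30],[0,0,0]],
  [5,[0,0,-70],[0,0,0]],
  [5,[0,0,-110],[0,0,0]],
  [5,[0,0,-150],[0,0,0]],
  [5,[-20,-100,-180],[0,0,0]],
  [5,[-20,-100,-180],[0,0,0]],
  [5,[-20,-100,-180],[0,0,0]],
  [5,[-20,-100,-180],[0,0,0]],
])

```text
t: 35.98
eef_pos: [0.4485, 0.113, 0.2933]
orientation: [-179.8, -0.0, -7.5]
wrist_force: [0.1, -0.5, -1.1]
gripper_width: 0.0051
grasp_force: 0.0
```

Run:
```python
from tray import *
im=tray();i=manip.camera_info("top");hsv=cv2.cvtColor(im,cv2.COLOR_BGR2HSV)
m=cv2.inRange(hsv,(0,60,30),(20,255,220));m[:, :395]=0;m[:,490:]=0;m[:222]=0;m[275:]=0
n,l,st,ce=cv2.connectedComponentsWithStats(m)
print([(ce[k].round(1).tolist(),st[k].tolist(),plane(i,[ce[k]],.035).round(3).tolist()) for k in range(1,n) if st[k,4]>40])
a=cv2.imread("pics/top0.png");d=cv2.absdiff(a,im).max(2)
for nm,(y0,y1,x0,x1) in dict(glue=(145,172,328,350),jar=(142,182,270,305),case=(234,308,274,348)).items(): print(nm,(d[y0:y1,x0:x1]>40).mean())
print(manip.observe()["t"])
```

```text
tray [[384.0, 217.0], [497.0, 212.0], [500.0, 281.0], [387.0, 286.0]] [ 0.5508 -0.345   0.04  ] [0.255 0.154 0.247] [[0.624, -0.22, 0.04], [0.632, -0.475, 0.04], [0.478, -0.466, 0.04], [0.469, -0.219, 0.04]]
[([414.3, 245.7], [397, 230, 36, 33, 901], [[0.558, -0.286, 0.035]]), ([469.2, 244.7], [453, 233, 37, 25, 739], [[0.559, -0.408, 0.035]])]
glue 0.0
jar 0.0
case 0.01862673484295106
36.0333
```

Everything reads as it should: both stamps are in the tray, the lid is closed, and the glue stick and jar haven't moved.

```bash
python3 -c "
from bench import manip
print(manip.sign_off())"
```

```text
the job is handed in; nothing more can be done
None
```

The job is handed in: I pressed the round stamp and then the square onto the middle of the ink pad for over a second each, stood both in the blue-lined lid and shut the ink case; the oblong was missing, and the glue stick and paint jar did not move.

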